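# Let the roller out of the parts feeder

### The arm

A 6-joint arm with a two-finger parallel gripper is mounted at the origin on a cart in front of the work surface, level with it; the furniture and walls round the work are solid. World frame = base frame: x ahead of the robot, y to its left, z up, the work surface at z = 0. Lengths are in mm, angles in rad, forces in N, time in s.
With the tool pointing down it reaches from about 300 to 775 mm from the base axis. Payload 14.6 kg.
Tool frame: the origin (TCP) lies on the front face of the gripper's body, between the roots of the fingers; the fingertips stand 97 mm ahead of it and the grasp point (between the pads) lies 78 mm ahead of it; z points along the fingers, y is the direction in which the jaws open and shut (so a half turn about z gives the same grasp; the last joint's range is limited). The gripper opens to 94 mm and grips with 3 to 60 N. Pads are 16 mm wide; open, the fingers measure 119 mm over their backs; the gripper's body (75 mm by 177 mm) begins 78 mm behind the grasp point.
Start: joints at [1.199, 0.3, 1.521, -0, 1.321, -0.067], TCP at [165.054, 524.64, 302.646] pointing down, gripper open.
Joint ranges: [-3.03, 3.03], [-0.79, 2.21], [0.23, 2.52], [-1.04, 4.18], [0, 3.07], [-2.55, 2.55]. Speed limits (rad/s): [2.22, 2.22, 2.57, 3.14, 3.14, 3.14].

### API

Orientations are given as [roll, pitch, yaw] about the fixed x, y, z axes, in that order (R = Rz(yaw) Ry(pitch) Rx(roll)).
In Python, from cell import manip, eyes, finder gives the robot as it stands.
- The arm moves only by the tool drive_tool, never from a script. Its argument "rows" is a list of rows, each an object with "offset": the shift along the tool's x, y, z in mm, a list of three; "spin": the turn about the tool's z in degrees; "jaw": the finger opening in mm, from 0 to 94. In form: [{"offset": [dx, dy, dz], "spin": spin, "jaw": jaw}, ...]. A call has 1 to 20 rows; each row shifts and turns the commanded pose from where the row before left it, along the tool's axes as they then stand; what a row does not reach is not made up. A row lasts 1/10 s, in which the tool goes at most 50 mm and 8.59 degrees, less where a joint would pass 70% of its speed; a pose out of reach is approached as far as the arm can. A call is refused whole if a number of a shift passes 50 or a number of a turn 8.59, either way. A call with a gripper value outside its range is refused whole. The fingers move at their own pace and stop on an object; "force" is the grip in N (left out, the last holds). Time passes only in rows, so rows that do not move let the fingers close. It gives the time, the measured TCP pose, the force and the opening at its end, in the units of the state.
- manip.read_state(): the state, without advancing time (a new reading comes with each control period).
- eyes.camera(name): name is "side" or "top"; returns a dict with "color" (420x560x3 uint8, blue, green, red), "depth" (420x560 float32, mm along the optical axis (not along the pixel's ray), 0 where there is no reading), "vfov" (degrees; the focal length in pixels is half the picture's height over the tangent of half this angle, whatever the lens; pixels are square), "cx", "cy" (the principal point, pixels), "rvec" (rotation vector, rad) and "tvec" (3), from world to camera coordinates, as OpenCV has them. Camera axes: x right, y down, z forward; pixel columns grow to the right and rows downward; lengths in mm; the calibration is good to about 2 mm. A picture is of the moment at which its call begins.
- manip.sign_off(): hands the job in, once; it reports no verdict.
Trained networks look in the newest picture that a camera, given by its name, has taken for a name from the list of things; names that differ only in an ending like _2 or _b are one class to them, and where a whole thing is asked for, a point or a joint stands for the part that bears it (a point fixed in the world has none). Each returns a list of dicts, best first, with "p" (0 to 1); they miss things now and then, are a little off and sometimes report something else, mostly with a low value. They report only what shows in the picture. A call takes as long as a camera call.
- finder.find_in(camera, target): "uv" ([column, row] in pixels, amid what is visible of it).
The state is a dict: "clock": time; "joints": joint angles; "qd": joint speeds; "effort": joint torques, N m; "eef_pos": TCP position; "eef_rot": TCP orientation; "wrist_force": force on the tool from outside, world axes, zero at the start; "moment": the same for the moment, N m; "finger_gap": finger opening in mm.
Only numpy, scipy, OpenCV 4.12 (cv2) and the standard library are available. Lean on these libraries where they do the work, as an engineer would, in place of code of your own. Each camera call takes 0.05 s, during which the arm holds its last target. There are 200 camera calls.

### The job

Push the catch carriage, which has an upright tab in front, along its rails until its cup stands squarely in front of the lane of the feeder that holds the steel roller. Then press down the rear pad of that lane's lever so that its gate lifts and the roller rolls out into the cup, and let the lever come back up so the gate is shut again. Leave the ball shut in the other lane, do not touch the roller or the ball, and do not disturb the things standing around.

Things in the scene. Friction and masses are not known exactly. Their poses are not given: they have to be found in the camera images.
- feeder: Grey two-lane gravity feeder, fixed. Origin on the worktop below the levers' pivot line, mid width; x points up the lanes (away from the robot), y left, z up. Base 250 x 280 x 12 mm, x -155 to +95. Open lanes, 42 mm wide inside, at y = +55 mm (left) and -55 mm (right), slope 12 deg down towards -x and end at x = -72 mm, 62 mm above the worktop. Highest part 131 mm, a lifted gate 150 mm.
- lever_left (a joint): Left lane's rocking lever: a bar beside the lane, pivoted 115 mm above the worktop. In front, at feeder x = -60 mm, hangs the gate, a two-tined fork that bars the lane; behind is the thumb pad. 0 = gate shut, 0.45 rad = fully lifted (end stop), grows as the pad goes down; the roller passes at 0.2 to 0.32. A spring returns it; about 2 N at the pad start it, 4 N hold it down.
- lever_right (a joint): The same lever for the right lane (feeder y = -55 mm).
- pad_left (a point): Centre of the top face of the left lever's thumb pad: black rubber, 36 mm (x) x 38 mm (y), 75 mm behind the pivot (feeder x = +75 mm), 128 mm above the worktop when the gate is shut. It goes about 32 mm down and tips back by the lever's angle.
- pad_right (a point): The same point on the right lever's thumb pad.
- carriage (a joint): Catch carriage sliding on rails across the feeder's front: feeder y, in m, of the middle of its cup (+ is left), -0.085 to +0.085; +0.055 is in front of the left lane, -0.055 of the right (10 mm off is still square enough). About 1.5 N of friction; it stays where it is left.
- cup (a point): Middle of the floor of the carriage's open cup, axes as the feeder's. Cup 58 x 60 mm inside (x, y), its centre at feeder x = -109 mm; side rims 54 mm and front wall 62 mm above the worktop.
- tab (a point): Centre of the top edge of the carriage's upright steel push tab, 78 mm above the worktop, in front of the cup's middle at feeder x = -169 mm. The tab is 12 mm thick (y); its free part spans feeder x = -187 to -147 mm and 36 to 78 mm above the worktop. Push on its left or right face.
- roller: Plain steel bearing roller, 24 mm in diameter, 36 mm long, lying across one of the lanes (left or right, it varies) against the shut gate. Origin at its centre; y is its length axis.
- ball: Steel ball, 26 mm in diameter, waiting against the gate of the other lane. Origin at its centre.
- clip: Bystander: orange cable clip lying flat, 33 x 60 x 26 mm. Origin at the centre of its underside.
- magnet: Bystander: black pot magnet with a knob, 43 mm across, 37 mm high. Origin at the centre of its underside.
- bright_stud: Bystander: bright shouldered stud standing upright, 22 mm across, 42 mm high. Origin at the centre of its underside.
- bolt: Bystander: hex bolt standing on its head, 20 mm across, 41 mm high. Origin at the centre of its underside.
- bar: Bystander: ground steel bar lying flat, 10 x 62 x 10 mm. Origin at the centre of its underside.

How it is judged:
By the outcome, as a careful person would: the job done as asked, in the order asked, and still so for the second after the job is handed in, with the robot touching nothing.
It also fails if it takes over 48 s, if anything falls off the work surface, if the arm or the gripper's body presses on something with over 40 N, if the wrist force passes 120 N, or if a joint passes its speed limit or range.

## Working session

There is one attempt and no reset: what is moved stays moved. The work goes in short steps, Python scripts to look and compute and a tool call to move; the robot and the scene stay as the last step left them, time stands still between calls to the robot, and variables do not carry over. Pictures are saved under pics/ and viewed, about 8 in all and at most 12, crops included, and the job is handed in when it is done.

Besides the shell and the picture viewer there is one more tool, called as name([rows], argument=value, ...), one row to a line, values as JSON. drive_tool: Moves the arm, as the interface text tells. Its arguments: {"type":"object","properties":{"rows":{"type":"array","items":{"type":"object","properties":{"offset":{"type":"array","items":{"type":"number"}},"spin":{"type":"number"},"jaw":{"type":"number"}}}},"force":{"type":"number"}},"required":["rows"]}

```bash
ls; mkdir -p pics; cat > h.py <<'E'
import numpy as np, cv2
from cell import manip, eyes, finder
def geo(c):
    f=c["color"].shape[0]/2/np.tan(np.radians(c["vfov"])/2)
    R=cv2.Rodrigues(np.array(c["rvec"],float))[0]; return f,R,np.array(c["tvec"],float).ravel()
def p3(c,uv,z=None):
    f,R,t=geo(c); u,v=uv
    d=np.array([(u-c["cx"])/f,(v-c["cy"])/f,1.])
    if z is None:
        u0,v0=int(round(u)),int(round(v)); w=c["depth"][v0-1:v0+2,u0-1:u0+2]; w=w[w>0]
        if not len(w): return None
        return R.T@(d*np.median(w)-t)
    o=-R.T@t; r=R.T@d; return o+r*(z-o[2])/r[2]
def proj(c,P):
    f,R,t=geo(c); q=R@np.asarray(P,float)+t; return [c["cx"]+f*q[0]/q[2],c["cy"]+f*q[1]/q[2]]
E
python3 - <<'E'
from h import *
np.set_printoptions(precision=1,suppress=True)
s=manip.read_state(); print(s)
for n in("top","side"):
    c=eyes.camera(n); cv2.imwrite(f"pics/{n}0.png",c["color"]); f,R,t=geo(c); print(n,f,-R.T@t,R[2])
    for o in "feeder lever_left lever_right pad_left pad_right carriage cup tab roller ball clip magnet bright_stud bolt bar".split():
        for d in finder.find_in(n,o)[:2]:
            print(o,np.round(d["uv"]),round(d["p"],2),p3(c,d["uv"]))
E
```

```text
pics
{'clock': 0.0, 'joints': array([ 1.2,  0.3,  1.5, -0. ,  1.3, -0.1]), 'qd': array([-0., -0.,  0.,  0.,  0.,  0.]), 'effort': array([  0. , -53.2, -35.3,   0.1,   0. ,  -0. ]), 'eef_pos': array([165. , 524.5, 302.1]), 'eef_rot': array([-3.1, -0. ,  2.8]), 'wrist_force': array([-0.1, -0.6, -0.2]), 'moment': array([ 0.,  0., -0.]), 'finger_gap': 93.85831945206411}
top 442.8269630447779 [ 368.8  115.7 1183.8] [ 0.1  0.  -1. ]
feeder [268. 198.] 0.74 [574.9 145.1  13.3]
lever_left [201. 238.] 0.65 [464.  316.3  26.6]
lever_right [290. 151.] 0.65 [673.1  88.  123.8]
pad_left [225. 162.] 0.84 [642.5 247.7 128.1]
pad_right [290. 151.] 0.78 [671.8  89.  123.7]
carriage [277. 230.] 0.89 [487.8 117.7  27.4]
carriage [226. 166.] 0.53 [633.3 245.6 125. ]
cup [286. 227.] 0.75 [494.1  95.7  28. ]
cup [227. 165.] 0.33 [635.2 244.  126.4]
tab [282. 229.] 0.96 [489.1 106.6  25.9]
tab [223. 163.] 0.21 [640.9 253.5 124.3]
ball [288. 193.] 0.64 [574.4  91.2  90.4]
clip [201. 239.] 0.61 [460.5 317.1  27.2]
magnet [190. 195.] 0.56 [576.1 349.7  36.7]
bright_stud [346. 211.] 0.47 [536.1 -59.8  42.9]
bo
[... 151 characters left out ...]
7 839.3 687.1] [ 0.3 -0.7 -0.6]
feeder [252. 249.] 0.9 [543.5 224.   80.3]
feeder [197. 326.] 0.27 [581.3 357.4  15.9]
lever_left [200. 236.] 0.95 [614.9 264.7 118.4]
lever_right [222. 175.] 0.95 [660.9  86.7 111.1]
pad_left [197. 235.] 0.69 [620.7 266.7 119.4]
pad_right [216. 171.] 0.62 [672.2  88.8 119.7]
cup [307. 234.] 0.77 [487.2  87.4  23.3]
cup [327. 329.] 0.43 [389.3 279.2   5.6]
tab [305. 238.] 0.59 [487.4 103.8  24.9]
roller [254. 250.] 0.22 [538.4 225.4  80.6]
clip [276. 338.] 0.97 [455.4 337.7  19.3]
magnet [198. 328.] 0.91 [578.3 360.8  15.8]
bright_stud [305. 235.] 0.69 [490.5  94.3  23. ]
bright_stud [279. 337.] 0.67 [451.4 336.5  24.3]
bar [330. 330.] 0.61 [384.  281.6   7.3]
```

```bash
python3 - <<'E'
import cv2
a=cv2.imread("pics/top0.png")[110:310,160:380]; cv2.imwrite("pics/top0c.png",cv2.resize(a,None,fx=3,fy=3,interpolation=2))
a=cv2.imread("pics/side0.png")[130:370,150:390]; cv2.imwrite("pics/side0c.png",cv2.resize(a,None,fx=2.5,fy=2.5,interpolation=2))
E
```

```text
(no output)
```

View pics/top0c.png

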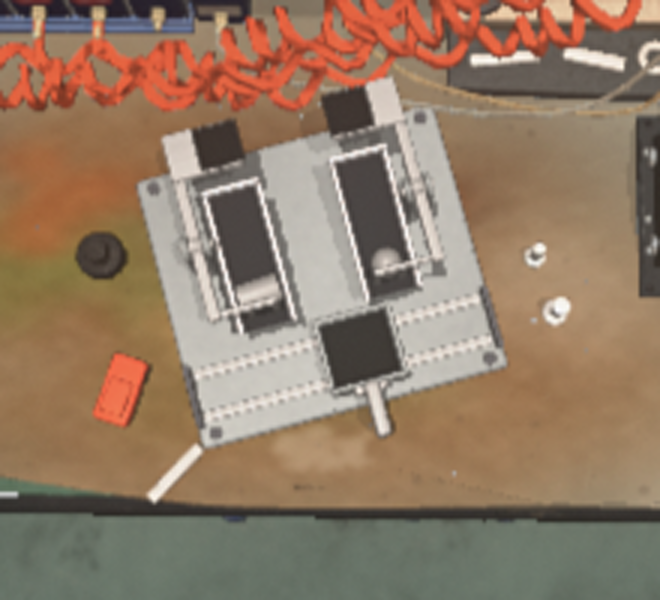

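View pics/side0c.png

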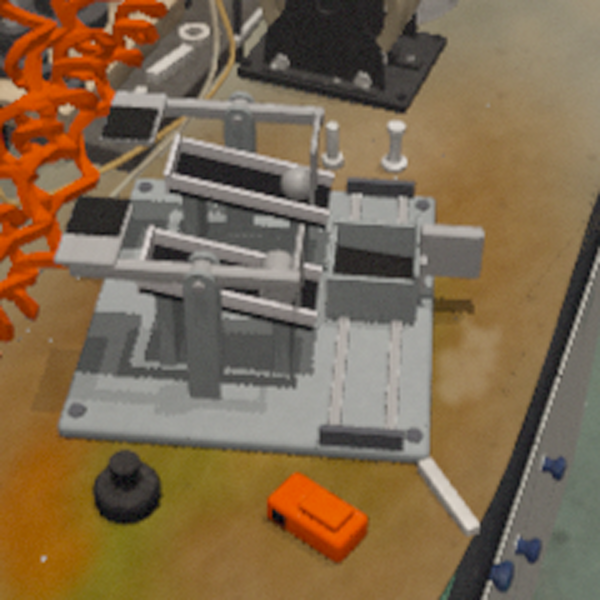

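```bash
python3 - <<'E'
from h import *
from scipy.optimize import least_squares
np.set_printoptions(precision=1,suppress=True)
c=eyes.camera("top")
k=lambda x,y:(160+x/3,110+y/3)
obs=[((95,140,12),k(138,182)),((95,-140,12),k(432,105)),((-155,-140,12),k(507,362)),((-155,140,12),k(205,445)),
 ((75,0,128),None)]
F=lambda p,q:(p[0]+np.cos(p[2])*q[0]-np.sin(p[2])*q[1],p[1]+np.sin(p[2])*q[0]+np.cos(p[2])*q[1],q[2])
r=least_squares(lambda p:np.ravel([np.subtract(proj(c,F(p,q)),u) for q,u in obs if u]),[560,160,.27])
p=r.x; print("feeder",p,"yaw",np.degrees(p[2]),"res",r.fun); np.save("feeder.npy",p)
def inv(w): 
    d=w[:2]-p[:2]; C,S=np.cos(p[2]),np.sin(p[2]); return np.array([C*d[0]+S*d[1],-S*d[0]+C*d[1],w[2]])
for n,u,z in(("tab1",k(370,385),78),("tabend",k(382,430),78),("cup c",k(360,348),56),("padL",k(218,145),128),("padR",k(348,108),128),("roller",k(260,292),80),("ball",k(386,260),80)):
    w=p3(c,u,z); print(n,w,inv(w),"depth:",p3(c,u))
print("padL",F(p,(75,55,128)))
for b in (1,-1): print("expected pad px",[ [round(a) for a in np.multiply(np.subtract(proj(c,F(p,(75,b*y,128))),(160,110)),3)] for y in (55,30,80)])
s=manip.read_state(); print(s["eef_pos"],s["eef_rot"]*57.2958,s["joints"])
# heights near pad
f,R,t=geo(c); v,u=np.mgrid[0:420,0:560]; D=c["depth"]
P=np.stack([(u-c["cx"])/f*D,(v-c["cy"])/f*D,D],-1)-t; W=P@R; W[D==0]=np.nan
for b in np.arange(60,260,20): 
    d=W[...,:2]-p[:2]; X=np.cos(p[2])*d[...,0]+np.sin(p[2])*d[...,1]; Y=-np.sin(p[2])*d[...,0]+np.cos(p[2])*d[...,1]
    m=(X>b)&(X<b+20)&(abs(Y-60)<150)
    print(b,[round(float(np.nanmax(np.where(m&(abs(Y-y)<20),W[...,2],-99)))) for y in (-60,-20,20,60,100,140,180)])
E
```

```text
feeder [596.2 155.2   0.3] yaw 16.000506600048716 res [-1.  -0.7  0.5 -1.4  1.   0.9 -0.5  1.1]
tab1 [460.6 102.4  78. ] [-144.9  -13.3   78. ] depth: [460.6 102.4  78.2]
tabend [423.3  92.1  78. ] [-183.6  -13.    78. ] depth: [423.3  92.1  78.5]
cup c [493.9 111.1  56. ] [-110.5  -14.2   56. ] depth: [497.  111.   28.3]
padL [651.2 229.5 128. ] [ 73.3  56.2 128. ] depth: [651.1 229.4 128.6]
padR [683.8 123.6 128. ] [ 75.5 -54.5 128. ] depth: [683.1 123.6 130.5]
roller [537.5 195.8  80. ] [-45.3  55.2  80. ] depth: [535.5 194.9  93. ]
ball [566.2  90.2  80. ] [-46.8 -54.3  80. ] depth: [563.8  90.5  93.2]
padL (np.float64(653.1618572070457), np.float64(228.7519250803579), 128)
expected pad px [[219, 143], [249, 135], [189, 151]]
expected pad px [[349, 108], [319, 116], [378, 101]]
[165.1 524.7 302.7] [180.   -0.  162.5] [ 1.2  0.3  1.5  0.   1.3 -0.1]
60 [132, 133, 133, 135, 131, 18, 11]
80 [134, 130, 130, 133, 130, 18, 5]
100 [62, 29, 5, -99, 6, 5, 6]
120 [108, 73, 84, 23, 6, 7, 6]
140 [124, 99, 85, 66, 59, 8, 5]
160 [125, 103, 91, 66, 65, 48, 23]
180 [115, 99, 88, 57, 61, 50, 51]
200 [6, 6, 446, 47, 44, 49, 50]
220 [435, 449, 457, 475, 472, 50, 48]
240 [435, 449, 461, 485, 481, 475, 471]
```

drive_tool([
  {"offset":[0,0,0],"spin":-8.4,"jaw":0},
  {"offset":[0,0,0],"spin":-8.4,"jaw":0},
  {"offset":[0,0,0],"spin":-8.4,"jaw":0},
  {"offset":[0,0,0],"spin":-8.3,"jaw":0},
  {"offset":[-9,-34,0],"spin":0,"jaw":0},
  {"offset":[-9,-34,0],"spin":0,"jaw":0},
  {"offset":[-9,-34,0],"spin":0,"jaw":0},
  {"offset":[-9,-34,0],"spin":0,"jaw":0},
  {"offset":[-9,-34,0],"spin":0,"jaw":0},
  {"offset":[-9,-34,0],"spin":0,"jaw":0},
  {"offset":[-9,-34,0],"spin":0,"jaw":0},
  {"offset":[-9,-34,0],"spin":0,"jaw":0},
  {"offset":[-9,-34,0],"spin":0,"jaw":0},
  {"offset":[-9,-34,0],"spin":0,"jaw":0},
  {"offset":[-9,-34,0],"spin":0,"jaw":0},
  {"offset":[-9,-34,0],"spin":0,"jaw":0},
  {"offset":[-9,-34,0],"spin":0,"jaw":0},
  {"offset":[-9,-34,0],"spin":0,"jaw":0},
  {"offset":[-9,-34,0],"spin":0,"jaw":0},
  {"offset":[-8,-29,0],"spin":0,"jaw":0},
])

```text
clock: 3.65
eef_pos: [452.0, 44.5, 302.8]
eef_rot: [-3.141, 0.0, -2.862]
wrist_force: [0.5, 0.5, 0.5]
finger_gap: 0.7
```

```bash
cat >> h.py <<'E'
def where():
    s=manip.read_state(); p=np.load("feeder.npy"); d=s["eef_pos"][:2]-p[:2]; C,S=np.cos(p[2]),np.sin(p[2])
    print("t",s["clock"],"feeder xy",np.round([C*d[0]+S*d[1],-S*d[0]+C*d[1]],1),"tip z",round(s["eef_pos"][2]-97,1),"yaw",np.degrees(s["eef_rot"])-np.degrees([0,0,p[2]]),"F",np.round(s["wrist_force"],1),"gap",s["finger_gap"],np.round(s["joints"],2))
E
python3 -c "from h import *;where()"
```

```text
t 3.65 feeder xy [-169.1  -66.7] tip z 205.8 yaw [-1.79993050e+02  1.99911363e-02 -1.79999888e+02] F [0.5 0.5 0.5] gap 0.7413907638052515 [ 0.02  0.08  1.78 -0.    1.28 -1.83]
```

drive_tool([
  {"offset":[0,0,31],"spin":0,"jaw":0},
  {"offset":[0,0,31],"spin":0,"jaw":0},
  {"offset":[0,0,31],"spin":0,"jaw":0},
  {"offset":[0,0,31],"spin":0,"jaw":0},
  {"offset":[0,0,31],"spin":0,"jaw":0},
  {"offset":[0,10,0],"spin":0,"jaw":0},
  {"offset":[0,10,0],"spin":0,"jaw":0},
  {"offset":[0,8,0],"spin":0,"jaw":0},
  {"offset":[0,4,0],"spin":0,"jaw":0},
  {"offset":[0,4,0],"spin":0,"jaw":0},
  {"offset":[0,6,0],"spin":0,"jaw":0},
  {"offset":[0,8,0],"spin":0,"jaw":0},
  {"offset":[0,8,0],"spin":0,"jaw":0},
  {"offset":[0,8,0],"spin":0,"jaw":0},
  {"offset":[0,8,0],"spin":0,"jaw":0},
  {"offset":[0,8,0],"spin":0,"jaw":0},
  {"offset":[0,8,0],"spin":0,"jaw":0},
  {"offset":[0,5,0],"spin":0,"jaw":0},
  {"offset":[0,4,0],"spin":0,"jaw":0},
  {"offset":[0,2,0],"spin":0,"jaw":0},
])

```text
clock: 5.65
eef_pos: [423.4, 143.5, 147.6]
eef_rot: [3.142, -0.0, -2.861]
wrist_force: [0.9, -1.1, 1.0]
finger_gap: 0.5
```

```bash
python3 - <<'E'
from h import *
where()
for n in ("top","side"):
    c=eyes.camera(n); x,y=(160,110) if n=="top" else (150,130)
    cv2.imwrite(f"pics/{n}1.png",cv2.resize(c["color"][y:y+200,x:x+220],None,fx=3,fy=3,interpolation=2))
    print(n,[(d["uv"],d["p"],p3(c,d["uv"])) for d in finder.find_in(n,"tab")[:1]])
E
```

```text
t 5.65 feeder xy [-169.4   36.4] tip z 50.6 yaw [ 1.79998863e+02 -7.74183193e-03 -1.79950373e+02] F [ 0.9 -1.1  1. ] gap 0.5236360155483725 [ 0.24  0.28  1.95  0.    0.91 -1.61]
top [([254.8, 225.9], 0.49, array([496.15964372, 176.95332817,  30.56020951]))]
side [([302.5, 264.0], 0.71, array([469.15632258, 169.8574051 ,  23.32649444]))]
```

View pics/side1.png

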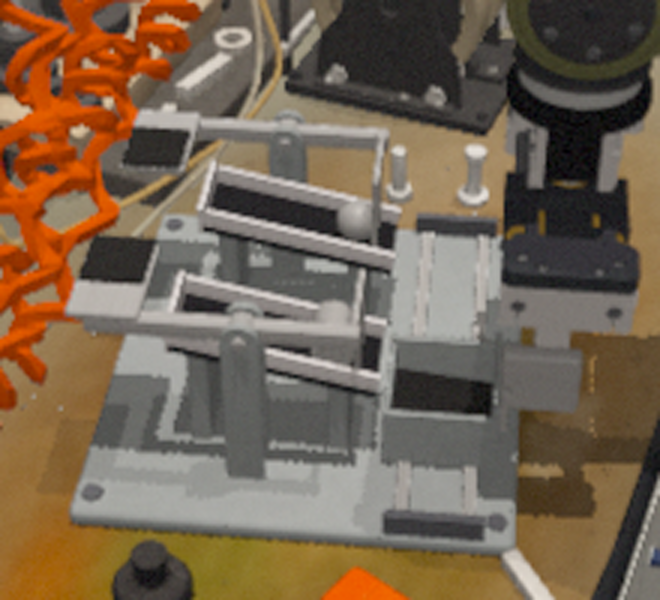

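drive_tool([
  {"offset":[0,-8,0],"spin":0,"jaw":0},
  {"offset":[0,-8,0],"spin":0,"jaw":0},
  {"offset":[0,0,-36],"spin":0,"jaw":0},
  {"offset":[0,0,-36],"spin":0,"jaw":0},
  {"offset":[0,0,-36],"spin":0,"jaw":0},
  {"offset":[0,0,-36],"spin":0,"jaw":0},
  {"offset":[-30.5,4.3,0],"spin":0,"jaw":0},
  {"offset":[-30.5,4.3,0],"spin":0,"jaw":0},
  {"offset":[-30.5,4.3,0],"spin":0,"jaw":0},
  {"offset":[-30.5,4.3,0],"spin":0,"jaw":0},
  {"offset":[-30.5,4.3,0],"spin":0,"jaw":0},
  {"offset":[-30.5,4.3,0],"spin":0,"jaw":0},
  {"offset":[-30.5,4.3,0],"spin":0,"jaw":0},
  {"offset":[-30.5,4.3,0],"spin":0,"jaw":0},
  {"offset":[0,0,0],"spin":0,"jaw":0},
])

```text
clock: 7.35
eef_pos: [654.9, 228.1, 289.6]
eef_rot: [3.142, -0.002, -2.862]
wrist_force: [-0.3, 1.2, -0.1]
finger_gap: 0.2
```

```bash
python3 - <<'E'
from h import *
where()
c=eyes.camera("side"); p=np.load("feeder.npy")
f,R,t=geo(c); v,u=np.mgrid[0:420,0:560]
a=cv2.resize(c["color"][130:330,150:370],None,fx=3,fy=3,interpolation=2)
for n in ("side","top"):
    c=eyes.camera(n); f,R,t=geo(c); D=c["depth"]
    W=(np.stack([(u-c["cx"])/f*D,(v-c["cy"])/f*D,D],-1)-t)@R; d=W[...,:2]-p[:2]; C,S=np.cos(p[2]),np.sin(p[2])
    X=C*d[...,0]+S*d[...,1]; Y=-S*d[...,0]+C*d[...,1]; Z=W[...,2]
    m=(D>0)&(X<-150)&(X>-190)&(abs(Y)<110)&(Z>72)&(Z<84)
    print(n,"tab",m.sum(),np.percentile(Y[m],[5,50,95]) if m.any() else "")
    m=(D>0)&(X<-70)&(X>-145)&(abs(Y)<110)&(Z>45)&(Z<66)
    print(n,"cup rims",m.sum(),np.percentile(Y[m],[2,50,98]) if m.any() else "")
cv2.imwrite("pics/side2.png",a)
E
```

```text
t 7.35 feeder xy [76.5 53.9] tip z 192.6 yaw [ 1.79996879e+02 -1.03965230e-01 -1.79982527e+02] F [-0.3  1.2 -0.1] gap 0.17778819487092393 [ 0.28  0.64  1.06  0.    1.44 -1.57]
side tab 120 [53.99954481 60.692733   64.97940461]
side cup rims 478 [-51.83320505  63.75725791  93.17680234]
top tab 0 
top cup rims 6 [-69.36395015 -55.71877574 -41.88514841]
```

View pics/side2.png

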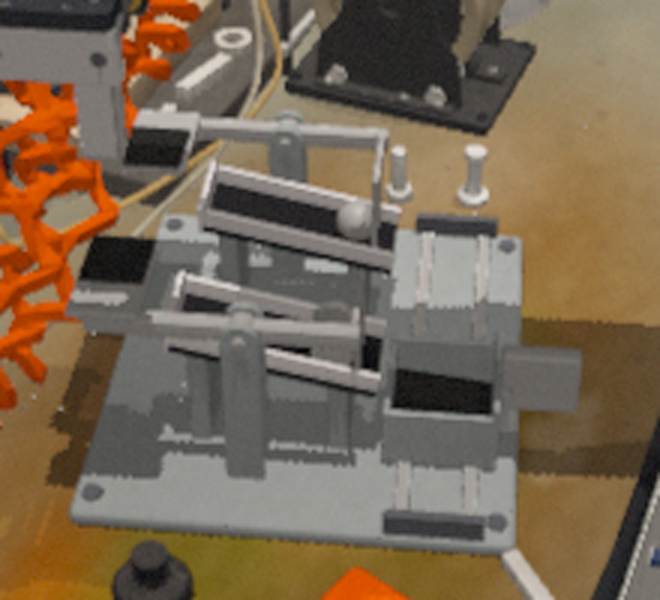

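drive_tool([
  {"offset":[0,0,20],"spin":0,"jaw":0},
  {"offset":[0,0,20],"spin":0,"jaw":0},
  {"offset":[0,0,14],"spin":0,"jaw":0},
  {"offset":[0,0,0],"spin":0,"jaw":0},
  {"offset":[0,0,0],"spin":0,"jaw":0},
])

```text
clock: 8.0
eef_pos: [652.9, 228.1, 238.7]
eef_rot: [3.142, 0.001, -2.862]
wrist_force: [-0.1, -0.5, 0.7]
finger_gap: 0.5
```

```bash
python3 -c "from h import *;where()"
```

```text
t 8.0 feeder xy [74.6 54.4] tip z 141.7 yaw [ 1.79999654e+02  5.04790538e-02 -1.79973557e+02] F [-0.1 -0.5  0.7] gap 0.520264776695695 [ 0.28  0.67  1.13  0.    1.34 -1.57]
```

drive_tool([
  {"offset":[0,0,7],"spin":0,"jaw":0},
  {"offset":[0,0,6],"spin":0,"jaw":0},
  {"offset":[0,0,6],"spin":0,"jaw":0},
  {"offset":[0,0,6],"spin":0,"jaw":0},
  {"offset":[0,0,6],"spin":0,"jaw":0},
  {"offset":[0,0,0],"spin":0,"jaw":0},
  {"offset":[0,0,0],"spin":0,"jaw":0},
  {"offset":[0,0,0],"spin":0,"jaw":0},
  {"offset":[0,0,0],"spin":0,"jaw":0},
  {"offset":[0,0,0],"spin":0,"jaw":0},
])

```text
clock: 9.0
eef_pos: [652.8, 228.3, 206.6]
eef_rot: [-3.142, -0.0, -2.862]
wrist_force: [0.4, -0.3, 0.3]
finger_gap: 0.4
```

```bash
python3 - <<'E'
from h import *
where()
c=eyes.camera("side"); cv2.imwrite("pics/side3.png",cv2.resize(c["color"][130:330,150:370],None,fx=3,fy=3,interpolation=2))
E
```

```text
t 9.0 feeder xy [74.5 54.6] tip z 109.6 yaw [-1.79998704e+02 -2.31162756e-02 -1.79963420e+02] F [ 0.4 -0.3  0.3] gap 0.4189404476850352 [ 0.28  0.7   1.16 -0.    1.28 -1.57]
```

View pics/side3.png

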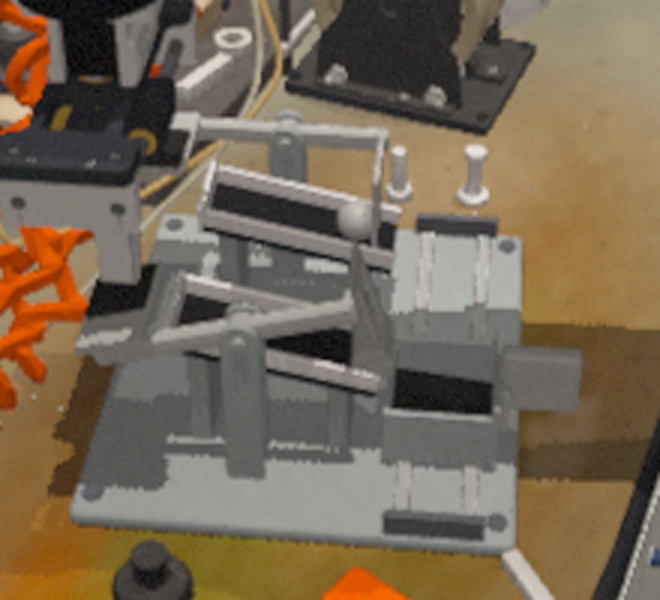

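```bash
python3 - <<'E'
from h import *
c=eyes.camera("side"); print([(d["uv"],d["p"],p3(c,d["uv"])) for d in finder.find_in("side","roller")[:3]])
a=cv2.resize(c["color"][205:295,225:350],None,fx=6,fy=6,interpolation=2)
c=eyes.camera("top"); print([(d["uv"],d["p"],p3(c,d["uv"])) for d in finder.find_in("top","roller")[:3]]); b=cv2.resize(c["color"][160:260,200:325],None,fx=4,fy=4,interpolation=2)
cv2.imwrite("pics/s4.png",cv2.resize(a,(400,288))); 
o=np.zeros((600,800,3),np.uint8); o[:288,:400]=cv2.resize(a,(400,288)); o[:400,400:]=cv2.resize(b,(400,320))[:400] if 0 else np.pad(cv2.resize(b,(400,320)),((0,80),(0,0),(0,0)))
cv2.imwrite("pics/m4.png",o[:400]); where()
E
```

```text
[([274.3, 246.6], 0.49, array([508.87980112, 208.49610437,  83.53714213])), ([197.7, 327.9], 0.33, array([578.28981571, 360.82955812,  15.52667608]))]
[]
t 9.25 feeder xy [74.6 54.6] tip z 109.7 yaw [-1.79999117e+02 -4.04647024e-04 -1.79962311e+02] F [ 0.9 -1.   0.2] gap 0.6361128882100179 [ 0.28  0.7   1.16 -0.    1.28 -1.57]
```

View pics/m4.png

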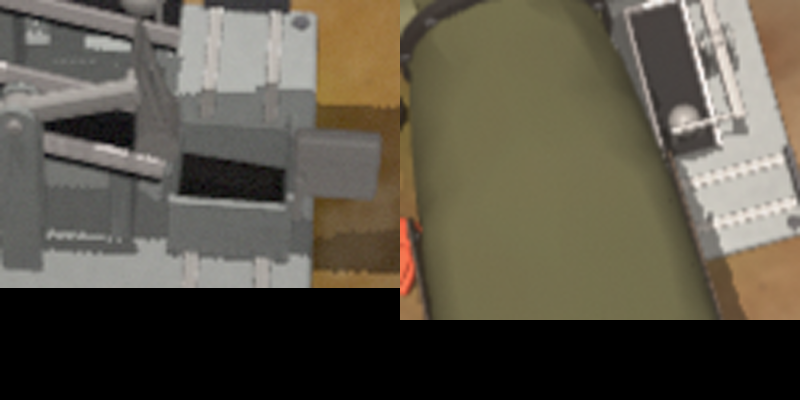

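```bash
python3 - <<'E'
from h import *
np.set_printoptions(linewidth=220)
c=eyes.camera("side"); p=np.load("feeder.npy"); f,R,t=geo(c); v,u=np.mgrid[0:420,0:560]; D=c["depth"]
W=(np.stack([(u-c["cx"])/f*D,(v-c["cy"])/f*D,D],-1)-t)@R; d=W[...,:2]-p[:2]; C,S=np.cos(p[2]),np.sin(p[2])
X=C*d[...,0]+S*d[...,1]; Y=-S*d[...,0]+C*d[...,1]
for r in range(224,266,3): print(r," ".join("%4d,%3d,%3d"%(X[r,k],Y[r,k],W[r,k,2]) for k in range(256,290,3)))
cv2.imwrite("pics/z5.png",cv2.resize(c["color"][205:275,240:320],None,fx=9,fy=8,interpolation=cv2.INTER_CUBIC))
E
```

```text
224  -21,-70,  8  -26,-72,  7  -33,-71,  8  -39,-69, 11  -58, 76,132  -61, 52,112  -56,-72, 10  -62,-73,  9  -68,-78,  6  -74,-76,  8  -80,-76,  8  -86,-72, 12
227  -22,-59, 10  -28,-59, 10  -34,-61,  9  -54, 87,135  -59, 84,132  -54,-29, 38  -66, 50,105  -63,-65,  8  -69,-66,  8  -75,-65,  9  -80,-64, 11  -86,-62, 13
230  -23,-52,  8  -29,-53,  7  -35,-50, 11  -55, 93,134  -59, 87,129  -63, 73,118  -66, 53,101  -63,-57,  8  -69,-54, 10  -75,-57,  9  -81,-56, 10  -87,-55, 11
233  -41, 99,131  -46,100,133  -51,102,134  -56,100,133  -60, 98,132  -63, 73,111  -65, 42, 85  -71, 47, 90  -70,-48,  8  -76,-47,  9  -82,-46, 11  -88,-45, 12
236  -42,104,129  -46,104,129  -51,102,128  -56,105,131  -60,100,127  -61, 48, 82  -67, 69,101  -71, 51, 86  -76, 41, 78  -77,-38, 10  -82,-42,  7  -88,-37, 11
239  -41,102,121  -46,104,123  -44, 38, 65  -49, 38, 66  -56, 52, 79  -61, 56, 83  -68, 71, 97  -72, 57, 85  -76, 50, 79  -77,-32,  7  -83,-28, 11  -89,-29, 11
242  -35, 48, 67  -40, 48, 67  -45, 44, 64  -50, 43, 64  -56, 57, 76  -62, 63, 82  -68, 72, 90  -72, 59, 80  -77, 58, 79  -80, 25, 51  -86, 
[... 439 characters left out ...]
, 76, 74  -79, 75, 74  -81, 29, 33  -87, 28, 32  -92, 28, 33
254  -39, 85, 72  -44, 84, 72  -49, 85, 74  -54, 84, 73  -59, 82, 72  -64, 86, 76 -119,745,687  -74, 75, 67  -77, 53, 47  -81, 31, 27  -87, 30, 27  -92, 28, 26
257  -39, 85, 66  -44, 82, 64  -49, 86, 67  -54, 84, 67  -59, 83, 66  -64, 83, 67  -69, 84, 68  -70, 19,  7  -78, 60, 47  -82, 39, 27  -87, 40, 29  -93, 39, 28
260  -33, 32,  8  -43, 78, 53  -49, 83, 58  -54, 85, 61  -59, 85, 61  -64, 85, 62  -69, 85, 62  -71, 31, 11  -79, 68, 47  -83, 47, 27  -88, 47, 28  -93, 45, 27
263  -33, 39,  8  -43, 79, 47  -49, 82, 50  -54, 80, 49  -55, 41, 12  -61, 37,  9  -66, 38, 10  -72, 38, 11  -79, 76, 47  -83, 54, 27  -89, 54, 28  -94, 51, 26
```

View pics/z5.png

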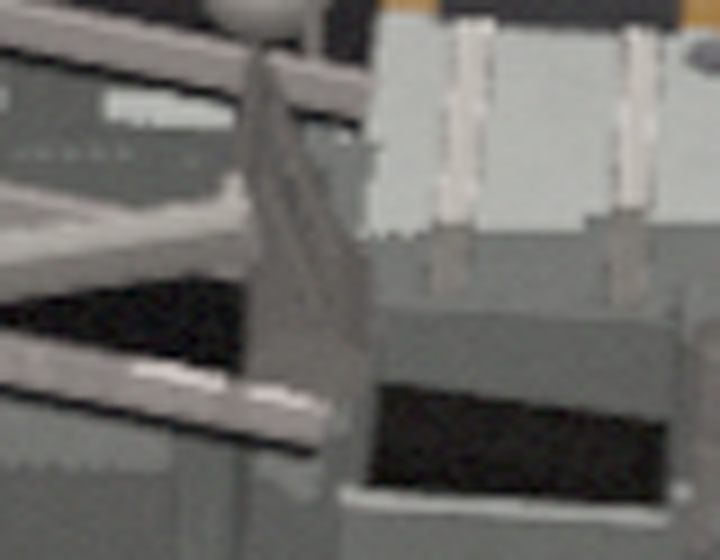

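drive_tool([
  {"offset":[0,0,1.5],"spin":0,"jaw":0},
  {"offset":[0,0,1],"spin":0,"jaw":0},
  {"offset":[0,0,0],"spin":0,"jaw":0},
  {"offset":[0,0,0],"spin":0,"jaw":0},
  {"offset":[0,0,0],"spin":0,"jaw":0},
])

```text
clock: 9.8
eef_pos: [652.9, 228.3, 204.4]
eef_rot: [-3.142, 0.0, -2.862]
wrist_force: [-1.3, -0.1, 4.6]
finger_gap: 0.6
```

```bash
cat > look.py <<'E'
from h import *
import sys
np.set_printoptions(precision=1,suppress=True)
where()
c=eyes.camera("side"); p=np.load("feeder.npy"); f,R,t=geo(c); v,u=np.mgrid[0:420,0:560]; D=c["depth"]
W=(np.stack([(u-c["cx"])/f*D,(v-c["cy"])/f*D,D],-1)-t)@R; d=W[...,:2]-p[:2]; C,S=np.cos(p[2]),np.sin(p[2])
X=C*d[...,0]+S*d[...,1]; Y=-S*d[...,0]+C*d[...,1]; Z=W[...,2]; ok=D>0
xs=np.arange(-55,56,5); zs=[]
for x in xs:
    m=ok&(abs(X-x)<2.5)&(Y>88)&(Y<110)&(Z>95)&(Z<150); zs.append(np.percentile(Z[m],90) if m.sum()>3 else np.nan)
zs=np.array(zs); g=~np.isnan(zs)&(abs(xs)>15); k=np.polyfit(xs[g],zs[g],1); print("lever bar slope angle",-np.arctan(k[0]),"z at 0",k[1])
m=ok&(X>-137)&(X<-81)&(Y>28)&(Y<82)&(Z>33)&(Z<56); print("in cup pts",m.sum(),np.median(np.c_[X,Y,Z].reshape(420,3,560)[:,0][m]) if m.any() else "", np.median(Y[m]) if m.any() else "",np.percentile(Z[m],[50,95]) if m.any() else "")
m=ok&(X>-85)&(X<-40)&(Y>40)&(Y<76)&(Z>70)&(Z<92); print("lane pts",m.sum(),np.percentile(X[m],[5,50,95]) if m.any() else "")
if len(sys.argv)>1: cv2.imwrite(sys.argv[1],cv2.resize(c["color"][205:275,240:320],None,fx=9,fy=8,interpolation=cv2.INTER_CUBIC))
E
python3 look.py pics/z6.png
```

```text
t 9.8 feeder xy [74.7 54.6] tip z 107.4 yaw [-180.    0. -180.] F [-1.3 -0.1  4.6] gap 0.608738893022489 [ 0.3  0.7  1.2 -0.   1.3 -1.6]
lever bar slope angle 0.3111704308138703 z at 0 119.79745557345493
in cup pts 320 -122.54372921803181 49.677264707264456 [44.4 49.9]
lane pts 13 [-72.4 -71.5 -65.4]
```

drive_tool([
  {"offset":[0,0,-6],"spin":0,"jaw":0},
  {"offset":[0,0,-6],"spin":0,"jaw":0},
  {"offset":[0,0,-8],"spin":0,"jaw":0},
  {"offset":[0,0,-10],"spin":0,"jaw":0},
  {"offset":[0,0,-20],"spin":0,"jaw":0},
  {"offset":[0,0,-30],"spin":0,"jaw":0},
  {"offset":[0,0,-30],"spin":0,"jaw":0},
  {"offset":[0,0,0],"spin":0,"jaw":0},
  {"offset":[0,0,0],"spin":0,"jaw":0},
  {"offset":[0,0,0],"spin":0,"jaw":0},
])

```text
clock: 10.85
eef_pos: [652.7, 228.2, 312.9]
eef_rot: [-3.142, -0.002, -2.862]
wrist_force: [0.4, -0.9, 0.2]
finger_gap: 0.3
```

```bash
python3 look.py; python3 - <<'E'
from h import *
c=eyes.camera("side"); cv2.imwrite("pics/side7.png",cv2.resize(c["color"][130:370,150:390],None,fx=2.5,fy=2.5,interpolation=2))
print([(d["uv"],d["p"]) for d in finder.find_in("side","roller")[:2]])
E
```

```text
t 10.85 feeder xy [74.4 54.6] tip z 215.9 yaw [-180.    -0.1 -180. ] F [ 0.4 -0.9  0.2] gap 0.3464233539402018 [ 0.3  0.6  1.   0.   1.5 -1.6]
lever bar slope angle -0.010089460454142706 z at 0 119.56654147443565
in cup pts 321 -122.75087272407119 50.45716307603957 [44.1 50.2]
lane pts 29 [-61.9 -61.4 -45.9]
[([307.2, 261.3], 0.46)]
```

View pics/side7.png

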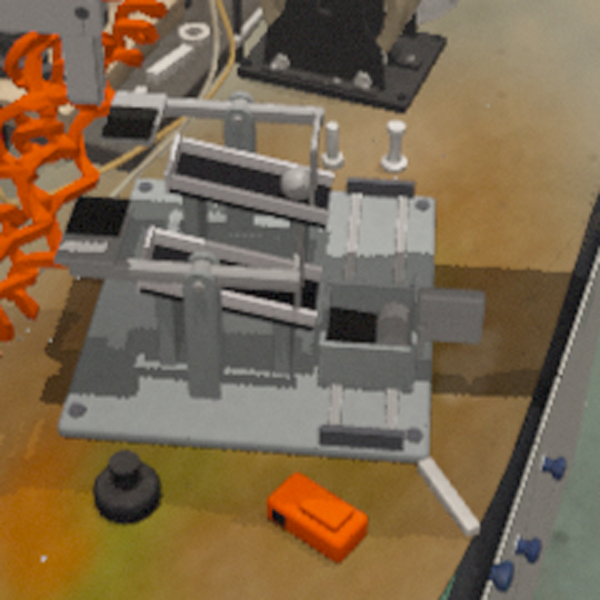

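The picture shows the roller in the cup at about (395,322). The left gate is shut, the ball is still in the right lane at (295,182), and the bystanders have not moved.

```bash
python3 -c "
from cell import manip
print(manip.sign_off())"
```

```text
the job is handed in; nothing more can be done
None
```

The roller is in the cup and the job is handed in, at about 11 s of the 48 s allowed.

- **Carriage:** I pushed the tab from about feeder y = -13 mm to about +55 mm, in front of the left lane, which held the roller. The side camera's depth put the tab's near face at about +61 mm, which fits. The top camera could not confirm it because the arm was in the way.
- **Lever:** I pressed the left pad in two stages. At the first, the roller had rolled forward but hung under the gate. After another 2.5 mm the lever read 0.31 rad and the roller dropped into the cup. The wrist force read about 0 N at the first stage, though about 4 N should hold the lever down. It read 4.6 N at the second.
- **Final checks:** After release the lever read -0.01 rad, so the gate is shut. The last side picture showed:
  - the roller lying in the cup;
  - the ball still behind the right gate;
  - the magnet, clip, bar, stud and bolt where they were;
  - the gripper clear, about 88 mm above the pad.

The roller detector agreed that it is in the cup, though with low confidence (0.46).

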